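# Open the tool chest and hold its lift-out tray up, level

## Task

I need the screwdriver from the bottom of the blue steel tool chest. Swing its lid up by the bar handle and guide it back until it rests on its stop, without letting it slam; then take the lift-out tray by its bar, lift it out level with all its fittings still in it, and hold it steady and level for two seconds or more, its underside at least 80 mm above the rim of the chest, so that I can reach in. Finish while still holding it there: do not set it down or let go, and leave the other things on the bench undisturbed.

Things in the scene. Friction and masses are not known exactly. Their poses are not given: they have to be found in the camera images.
- toolbox: Blue sheet-steel tool chest, fixed to the bench, 170 mm (its x) by 340 mm (its y), walls 4 mm, rim 120 mm above the bench; the shut lid adds 30 mm. Origin: centre of the underside. x points from the front (lid handle side) to the hinged back, z up. The lid is not latched: two draw latches hang undone on the front.
- lid (a joint): Angle of the chest's lid: 0 closed, grows as it opens, stop at 1.80 rad (a little past upright). The lid weighs 0.4 to 0.65 kg and turns freely, without a spring; its round bar handle can turn between the fingers as it swings. It falls shut below about 1.35 rad and falls back to the stop beyond, where it stays.
- lid_hinge (a point): Middle of the hinge line, at the chest's back rim, 120 mm above the bench; fixed. The hinge line runs along the chest's y; the point's axes are those of the chest.
- lid_bar (a point): Middle of the lid's handle: round steel bar 12 mm thick, 110 mm long, parallel to the hinge line, its centre 40 mm off the lid's front face (34 mm free behind it). Lid shut: 210 mm in front of the hinge line, 135 mm above the bench. Lid on its stop: on top, 321 mm above the bench, 62 mm behind the hinge line. Axes turn with the lid; shut, they are the chest's.
- tray: Loose grey steel lift-out tray, 150 mm (its x) by 320 mm (its y), walls 3 mm thick, 35 mm tall, a lengthwise and a cross divider. It rests on ledges at the chest's two ends, underside 65 mm above the bench, about 6 mm play to the chest's walls all round. Origin: centre of its underside; z up, axes as the chest's. With its fittings 0.55 to 0.8 kg.
- tray_bar (a point): Middle of the tray's fixed bar handle: a round steel bar 12 mm thick, 150 mm long along the tray's y over its centre line, centre 68 mm above the tray's underside (133 mm above the bench at the start), free below down to the dividers 33 mm lower. Axes are those of the tray.
- tee: Steel tube tee with three hex nuts, about 50 x 37 x 25 mm, loose in one compartment of the tray (which one varies). Origin: underside, at the crossing of the tubes.
- elbow: Brass tube elbow with two hex nuts, about 42 x 42 x 25 mm, loose in a compartment of the tray. Origin: underside, near its middle.
- cross: Brass tube cross with four hex nuts, about 48 x 48 x 25 mm, loose in a compartment of the tray. Origin: centre of underside.
- valve: Small steel needle valve with a black round knob on top, 52 x 26 x 44 mm, loose in a compartment of the tray. Origin: centre of underside.
- gauge: Bystander: round pressure gauge lying on its back on the bench, dial 64 mm across, 28 mm thick, with a brass stem. Origin: centre of underside.
- wrench: Bystander: steel open wrench 190 mm long lying on the bench.
- bottle: Bystander: white bottle with a red cap standing on the bench, 60 mm across, 150 mm tall. Origin: centre of underside.
- meter: Bystander: black hand-held meter lying on the bench, 100 x 65 x 40 mm. Origin: centre of underside.

How it is judged:
On the way, in this order (a step that is already met when the one before it is completed fails the run):
1. the lid is open and rests on its stop, the tray still in the chest (value of joint lid above 1.74 rad and velocity of joint lid between -0.1 and 0.1 rad/s and height (world z) of tray below 0.075 m), for 0.2 s.
2. the tray is held up, level and steady, at least 75 mm above the chest's rim, for a second (height (world z) of tray above 0.195 m and angle between tray's own z axis and vertical below 0.105 rad and linear speed of tray below 0.02 m/s and angular speed of tray below 0.12 rad/s and contact force between tray and the fingers above 3 N and contact force between tray and toolbox below 0.2 N), for 1 s.
At the end, for the whole second after the job is handed in: Lid on its stop (over 1.74 rad); tray in the fingers (over 3 N), touching the chest nowhere, underside over 195 mm above the bench, level within 6 degrees, still (under 20 mm/s, 0.12 rad/s), all four fittings in it; gauge, wrench, bottle, meter within 30 mm of their start. Ends holding (all of step 2 and value of joint lid above 1.74 rad and x of tee in the frame of tray between -0.075 and 0.075 m and y of tee in the frame of tray between -0.16 and 0.16 m and z of tee in the frame of tray between -0.01 and 0.03 m and x of elbow in the frame of tray between -0.075 and 0.075 m and y of elbow in the frame of tray between -0.16 and 0.16 m and z of elbow in the frame of tray between -0.01 and 0.03 m and x of cross in the frame of tray between -0.075 and 0.075 m and y of cross in the frame of tray between -0.16 and 0.16 m and z of cross in the frame of tray between -0.01 and 0.03 m and x of valve in the frame of tray between -0.075 and 0.075 m and y of valve in the frame of tray between -0.16 and 0.16 m and z of valve in the frame of tray between -0.01 and 0.03 m and distance of each of gauge, wrench, bottle, meter from where it was at the start of the episode below 0.03 m); the arm keeps its last pose, push and grip.
It fails at once if the lid slams (faster than 2.5 rad/s, opening or falling shut) (velocity of joint lid above 2.5 rad/s or velocity of joint lid below -2.5 rad/s).
It fails at once if the tray is tipped more than 17 degrees (angle between tray's own z axis and vertical above 0.3 rad).
It fails at once if a fitting falls out of the tray (not ((x of tee in the frame of tray between -0.075 and 0.075 m and y of tee in the frame of tray between -0.16 and 0.16 m and z of tee in the frame of tray between -0.01 and 0.03 m) and (x of elbow in the frame of tray between -0.075 and 0.075 m and y of elbow in the frame of tray between -0.16 and 0.16 m and z of elbow in the frame of tray between -0.01 and 0.03 m) and (x of cross in the frame of tray between -0.075 and 0.075 m and y of cross in the frame of tray between -0.16 and 0.16 m and z of cross in the frame of tray between -0.01 and 0.03 m) and (x of valve in the frame of tray between -0.075 and 0.075 m and y of valve in the frame of tray between -0.16 and 0.16 m and z of valve in the frame of tray between -0.01 and 0.03 m))).
It fails at once if a bystander is moved more than 30 mm (distance of any of gauge, wrench, bottle, meter from where it was at the start of the episode above 0.03 m).
It also fails if it takes over 56 s, if anything falls off the work surface, if the arm or the gripper's body presses on something with over 40 N, if the wrist force passes 120 N, or if a joint passes its speed limit or range.

## Robot

A 6-joint arm with a two-finger parallel gripper is mounted at the origin on the work surface. World frame = base frame: x ahead of the robot, y to its left, z up, the work surface at z = 0. Lengths are in m, angles in rad, forces in N, time in s.
With the tool pointing down it reaches from about 0.275 to 0.875 m from the base axis. Payload 12.5 kg.
Tool frame: the origin (TCP) lies at the very end of the fingers, on their centre line; the grasp point (between the pads) lies 19 mm behind it; z points along the fingers, y is the line along which they close (so a half turn about z gives the same grasp; the last joint's range is limited). The gripper opens to 85 mm and grips with 20 to 120 N. Pads are 22 mm wide; open, the fingers measure 114 mm over their backs; the gripper's body (76 mm by 85 mm) begins 54 mm behind the grasp point. The pads swing forward as they close: fully open they stand 13 mm farther back than shut.
Start: joints at [1.145, 0.351, 1.652, -0, 1.139, -0.085], TCP at [0.184, 0.518, 0.231] pointing down, gripper open.
Joint ranges: [-2.75, 2.75], [-0.79, 2.1], [0.01, 2.65], [-1.57, 4.71], [0.07, 3.14], [-2.87, 2.87]. Speed limits (rad/s): [2.22, 2.22, 2.79, 3.14, 3.14, 3.14].

## Interface

Orientations are given as a rotation vector (axis times angle).
In Python, from plant import ctrl, viewer gives the robot as it stands.
- The arm moves only by the tool send_rows, never from a script. Its argument "steps" is a list of rows, each an object of numbers: "jaw": the opening, from 0 (shut) to 1 (fully open); "dx", "dy", "dz": the shift along the tool's x, y, z normalised to -1 to 1, where 1 is 20 cm; "twist": the turn about the tool's z normalised to -1 to 1, where 1 is 0.15 rad. A call has 1 to 20 rows; each row shifts and turns the commanded pose from where the row before left it, along the tool's axes as they then stand; what a row does not reach is not made up. A row lasts 1/8 s, in which the tool goes at most 62.5 mm and 10.7 degrees, less where a joint would pass 70% of its speed; a pose out of reach is approached as far as the arm can. A call with a number of a shift or a turn outside -1 to 1 is refused whole. A call with a gripper value outside its range is refused whole. The fingers move at their own pace and stop on an object; the grip force is fixed at half the most. Time passes only in rows, so rows that do not move let the fingers close. It gives the time, the measured TCP pose, the force, the opening and the grip force at its end, in the units of the state.
- ctrl.state(): the state, without advancing time (a new reading comes with each control period).
- viewer.grab_frame(name): name is "scene" or "top"; returns a dict with "img" (400x640x3 uint8, red, green, blue), "fx", "fy", "cx", "cy" (pixels), "k1" (the pictures are not rectified: a ray, as slopes to the right and down, at radius r is drawn at 1 + k1 r^2 times it, then the intrinsics apply), "rvec" (rotation vector, rad) and "tvec" (3), from world to camera coordinates, as OpenCV has them. Camera axes: x right, y down, z forward; pixel columns grow to the right and rows downward; lengths in m; the calibration is good to about 2 mm. A picture is of the moment at which its call begins. There is no depth.
- ctrl.job_done(): hands the job in; it is judged then, once.
The state is a dict: "t": time; "q": joint angles; "joint_vel": joint speeds; "joint_torque": joint torques, N m; "tool_pos": TCP position; "tcp_rot": TCP orientation; "wrist_force": force on the tool from outside, world axes, zero at the start; "ft_torque": the same for the moment, N m; "opening": finger opening in m; "finger_force": force on a finger pad.
Only numpy, scipy, OpenCV 4.12 (cv2) and the standard library are available. Lean on these libraries where they do the work, as an engineer would, in place of code of your own. Each camera call takes 0.05 s, during which the arm holds its last target. There are 200 camera calls.

## Working session

There is one attempt and no reset: what is moved stays moved. The work goes in short steps, Python scripts to look and compute and a tool call to move; the robot and the scene stay as the last step left them, time stands still between calls to the robot, and variables do not carry over. Pictures are saved under pics/ and viewed, at most 10 in all, crops included, and the job is handed in when it is done.

Besides the shell and the picture viewer there is one more tool, called after "Call:" as name([rows], argument=value, ...), one row to a line, values as JSON. send_rows: Moves the arm, as the interface text tells. Its arguments: {"type":"object","properties":{"steps":{"type":"array","items":{"type":"object","properties":{"jaw":{"type":"number"},"dx":{"type":"number","minimum":-1,"maximum":1},"dy":{"type":"number","minimum":-1,"maximum":1},"dz":{"type":"number","minimum":-1,"maximum":1},"twist":{"type":"number","minimum":-1,"maximum":1}}}}},"required":["steps"]}

```bash
mkdir -p pics
python3 - <<'E'
from plant import ctrl, viewer
import cv2,pickle
for n in("scene","top"):
    f=viewer.grab_frame(n); cv2.imwrite(f"pics/{n}0.png",f["img"][:,:,::-1]); pickle.dump(f,open(f"{n}0.pkl","wb"))
    print({k:v for k,v in f.items() if k!="img"})
print(ctrl.state())
E
```

```text
{'fx': 423.6930272292389, 'fy': 423.6930272292389, 'cx': 315.1029366325374, 'cy': 203.49344875538802, 'k1': 0.015701645087930545, 'rvec': array([ 1.45123751,  2.34865002, -0.70173926]), 'tvec': array([ 0.23372517, -0.32845607,  1.66798588])}
{'fx': 462.2919210278507, 'fy': 462.2919210278507, 'cx': 314.3720497402783, 'cy': 200.6576302576925, 'k1': -0.08110809978178346, 'rvec': array([ 2.10979144, -2.13208795,  0.20934771]), 'tvec': array([0.02003899, 0.54825597, 1.19601539])}
{'t': 0.1, 'q': array([ 1.14538013e+00,  3.51202352e-01,  1.65232386e+00, -3.91009436e-05,
        1.13908515e+00, -8.45896362e-02]), 'joint_vel': array([ 0.00064102, -0.00178985,  0.00092717, -0.00202622,  0.00069309,
        0.00050486]), 'joint_torque': array([ 1.85103767e-03, -5.06828821e+01, -2.91874838e+01,  9.04370978e-06,
        2.62239148e-03,  7.09964797e-05]), 'tool_pos': array([0.18371064, 0.51811631, 0.23081507]), 'tcp_rot': array([-5.32718445e-01, -3.09587053e+00,  1.56239380e-03]), 'wrist_force': array([-0.33911812,  0.07524232,  0.12250187]), 'ft_torque': array([ 0.02293251, -0.04853891, -0.03578241]), 'finger_force': 0.0, 'opening': 0.08560144458075242}
```

View pics/scene0.png

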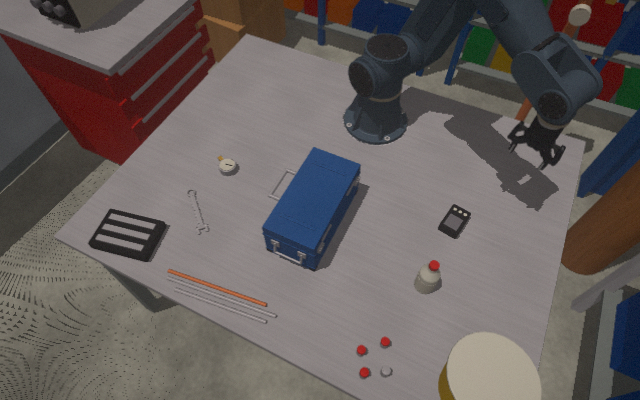

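View pics/top0.png

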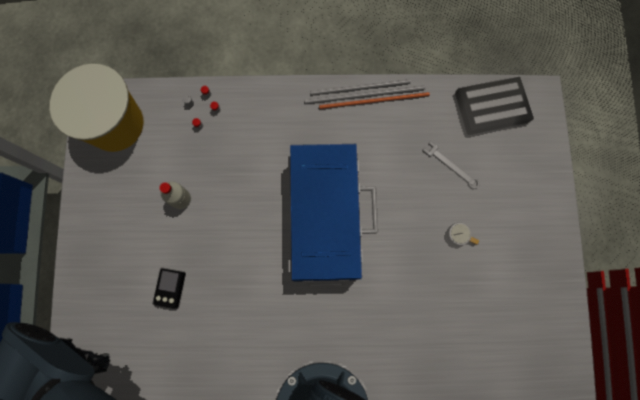

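The top view shows the chest with lid corners near (291,145), (357,145), (361,278) and (290,279), and the lid bar on the right at about (376,210). So the hinge is on the +y side. The gauge, wrench, bottle and meter are clear of it.

```bash
cat > h.py <<'E'
import numpy as np,cv2,pickle
from scipy.optimize import least_squares
def K(f): return np.array([[f["fx"],0,f["cx"]],[0,f["fy"],f["cy"]],[0,0,1.]]),np.array([f["k1"],0,0,0,0])
def proj(f,P): return cv2.projectPoints(np.array(P,float).reshape(-1,1,3),f["rvec"],f["tvec"],*K(f))[0].reshape(-1,2)
def ray(f,uv,z):
    n=cv2.undistortPoints(np.array(uv,float).reshape(-1,1,2),*K(f)).reshape(-1,2)
    R=cv2.Rodrigues(f["rvec"])[0]; c=-R.T@f["tvec"]; d=np.c_[n,np.ones(len(n))]@R
    return c+d*((z-c[2])/d[:,2])[:,None]
E
python3 - <<'E'
from h import *
t=pickle.load(open("top0.pkl","rb")); s=pickle.load(open("scene0.pkl","rb"))
im=t["img"].astype(int); m=((im[:,:,2]-im[:,:,0])>50).astype(np.uint8)
m[:, :200]=0; m[:,450:]=0; m[300:]=0
c=max(cv2.findContours(m,0,1)[0],key=cv2.contourArea)
r=cv2.minAreaRect(c); print(r)
P=ray(t,cv2.boxPoints(r),.15); print(P.round(4), np.linalg.norm(P-np.roll(P,1,0),axis=1))
B=ray(t,[(375,188),(377,233),(376,210)],.135);print("bar",B.round(4))
# chest model fit: lid top corners, scene
big=cv2.resize(t["img"][130:300,270:400],None,fx=4.5,fy=3.5*4.5/3.5,interpolation=2)[:600]
cv2.imwrite("pics/tc.png",big[:,:,::-1]); 
cv2.imwrite("pics/sc.png",cv2.resize(s["img"][140:280,250:380],None,fx=4,fy=4)[:,:,::-1])
E
```

```text
((325.1137390136719, 211.50582885742188), (133.27255249023438, 68.23458099365234), 89.13194274902344)
[[ 0.6738  0.0754  0.15  ]
 [ 0.6749 -0.099   0.15  ]
 [ 0.3387 -0.0942  0.15  ]
 [ 0.3381  0.0707  0.15  ]] [0.33578721 0.1743087  0.33626754 0.1649248 ]
bar [[ 0.5636 -0.1397  0.135 ]
 [ 0.4486 -0.1407  0.135 ]
 [ 0.5068 -0.1402  0.135 ]]
```

View pics/tc.png

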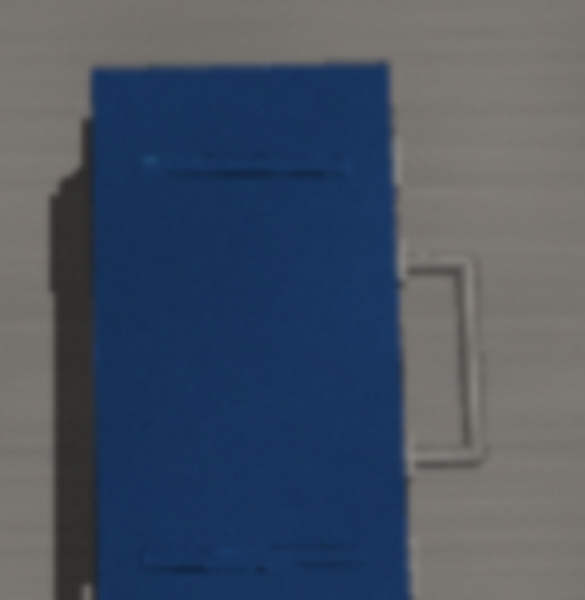

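View pics/sc.png

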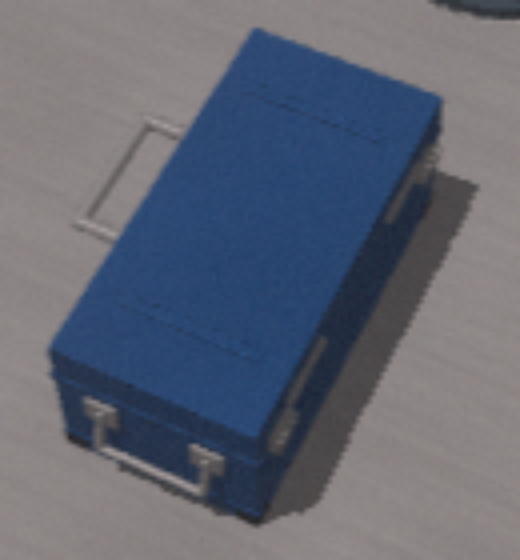

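The crops sharpen the lid corners and the bar: in top, the corners are near (290.4,145.1) and (356.2,144.2), and the bar runs from x≈375, rows 188 to 232. I'll fit the chest pose to both views.

```bash
cat > fit.py <<'E'
from h import *
t=pickle.load(open("top0.pkl","rb")); s=pickle.load(open("scene0.pkl","rb"))
# chest-frame pts: far(world +x)= -y ; back(world +y)= +x
M=np.array([(.085,-.17,.15),(-.085,-.17,.15),(-.085,.17,.15),(.085,.17,.15),(-.125,-.055,.135),(-.125,.055,.135)])
T=np.array([(290.4,145.1),(356.3,144.2),(360.8,278),(289.8,279.3),(374.3,188.5),(376.2,232)])
S=np.array([(262,440),(50,352),(252,28),(440,97),(78,226),(149,120)])/4+[250,140]
W=lambda p:np.c_[M[:,:2]@np.array([[np.cos(p[2]),np.sin(p[2])],[-np.sin(p[2]),np.cos(p[2])]])+p[:2],M[:,2]]
for sel in ("ts","t","s"):
    fn=lambda p:np.concatenate([(proj(f,W(p))-o).ravel() for k,f,o in(("t",t,T),("s",s,S)) if k in sel])
    r=least_squares(fn,[.5,-.015,1.57],x_scale=[.1,.1,.1],loss="soft_l1"); print(sel,r.x.round(4)); print(fn(r.x).reshape(-1,2).round(1).tolist())
    if sel=="ts": p=r.x
c,s_=np.cos(p[2]),np.sin(p[2])
for n,x in(("hinge",.085),("bar",-.125),("barstop",.147)): print(n,p[0]+c*x,p[1]+s_*x)
from plant import ctrl
from scipy.spatial.transform import Rotation as R
q=ctrl.state(); A=R.from_rotvec(q["tcp_rot"]).as_matrix(); print(A.round(4))
E
python3 fit.py
```

```text
ts [ 0.5076 -0.0096  1.5785]
[[-0.9, -0.9], [-0.3, -1.1], [0.1, -0.2], [0.8, -0.2], [-1.5, -0.5], [-1.5, -0.9], [-1.5, -1.5], [-0.7, -2.5], [0.6, -1.5], [1.0, -1.1], [0.4, -2.3], [-0.5, -1.1]]
t [ 0.5063 -0.0108  1.572 ]
[[-0.0, -0.6], [0.6, -0.4], [0.2, 0.6], [0.9, 0.1], [-0.8, 0.3], [-1.1, -0.1]]
s [ 0.5122 -0.0065  1.594 ]
[[-0.2, 0.2], [0.0, -0.1], [-0.1, -0.2], [0.7, -0.3], [0.4, -0.2], [-0.9, 0.6]]
hinge 0.5069150426371569 0.07538693103903174
bar 0.5085232414973738 -0.13460691100502917
barstop 0.5064402410689024 0.1373851129758497
[[-9.425e-01  3.343e-01 -4.000e-04]
 [ 3.343e-01  9.425e-01 -9.000e-04]
 [ 1.000e-04 -1.000e-03 -1.000e+00]]
```

Call:
send_rows([
  {"twist": -0.77, "jaw": 0.38},
  {"twist": -0.77, "jaw": 0.38},
  {"twist": -0.77, "jaw": 0.38},
  {"dx": -0.1145, "dy": -0.2345, "jaw": 0.38},
  {"dx": -0.1145, "dy": -0.2345, "jaw": 0.38},
  {"dx": -0.1145, "dy": -0.2345, "jaw": 0.38},
  {"dx": -0.1145, "dy": -0.2345, "jaw": 0.38},
  {"dx": -0.1145, "dy": -0.2345, "jaw": 0.38},
  {"dx": -0.1145, "dy": -0.2345, "jaw": 0.38},
  {"dx": -0.1145, "dy": -0.2345, "jaw": 0.38},
  {"dx": -0.1145, "dy": -0.2345, "jaw": 0.38},
  {"dx": -0.1145, "dy": -0.2345, "jaw": 0.38},
  {"dx": -0.1145, "dy": -0.2345, "jaw": 0.38},
  {"dx": -0.1145, "dy": -0.2345, "jaw": 0.38},
  {"dx": -0.1145, "dy": -0.2345, "jaw": 0.38},
  {"dx": -0.1145, "dy": -0.2345, "jaw": 0.38},
  {"dx": -0.1145, "dy": -0.2345, "jaw": 0.38},
  {"jaw": 0.38},
])

```text
validation failed for argument at $.st...
```

```bash
cat > st.py <<'E'
from plant import ctrl
from scipy.spatial.transform import Rotation as R
import numpy as np; np.set_printoptions(precision=4,suppress=True)
s=ctrl.state(); print(s["t"],s["tool_pos"],s["q"],s["opening"],s["finger_force"],s["wrist_force"],s["ft_torque"]); print(R.from_rotvec(s["tcp_rot"]).as_matrix())
E
python3 st.py
```

```text
0.1 [0.1837 0.5181 0.2308] [ 1.1454  0.3512  1.6523 -0.      1.1391 -0.0846] 0.08560144458075242 0.0 [-0.3391  0.0752  0.1225] [ 0.0229 -0.0485 -0.0358]
[[-0.9425  0.3343 -0.0004]
 [ 0.3343  0.9425 -0.0009]
 [ 0.0001 -0.001  -1.    ]]
```

Call:
send_rows([
  {"dx": 0, "dy": 0, "dz": 0, "twist": -0.77, "jaw": 0.38},
  {"dx": 0, "dy": 0, "dz": 0, "twist": -0.77, "jaw": 0.38},
  {"dx": 0, "dy": 0, "dz": 0, "twist": -0.77, "jaw": 0.38},
])

```text
t: 0.48
tool_pos: [0.1837, 0.5182, 0.231]
tcp_rot: [0.015, -3.141, 0.001]
wrist_force: [-0.1, -0.7, 0.4]
opening: 0.0334
finger_force: 0.0
```

Call:
send_rows([
  {"dx": -0.11, "dy": -0.23, "dz": 0, "twist": 0, "jaw": 0.38},
  {"dx": -0.11, "dy": -0.23, "dz": 0, "twist": 0, "jaw": 0.38},
  {"dx": -0.11, "dy": -0.23, "dz": 0, "twist": 0, "jaw": 0.38},
  {"dx": -0.11, "dy": -0.23, "dz": 0, "twist": 0, "jaw": 0.38},
  {"dx": -0.11, "dy": -0.23, "dz": 0, "twist": 0, "jaw": 0.38},
  {"dx": -0.11, "dy": -0.23, "dz": 0, "twist": 0, "jaw": 0.38},
  {"dx": -0.11, "dy": -0.23, "dz": 0, "twist": 0, "jaw": 0.38},
  {"dx": -0.11, "dy": -0.23, "dz": 0, "twist": 0, "jaw": 0.38},
  {"dx": -0.11, "dy": -0.23, "dz": 0, "twist": 0, "jaw": 0.38},
  {"dx": -0.11, "dy": -0.23, "dz": 0, "twist": 0, "jaw": 0.38},
  {"dx": -0.11, "dy": -0.23, "dz": 0, "twist": 0, "jaw": 0.38},
  {"dx": -0.11, "dy": -0.23, "dz": 0, "twist": 0, "jaw": 0.38},
  {"dx": -0.12, "dy": -0.26, "dz": 0, "twist": 0, "jaw": 0.38},
  {"dx": -0.12, "dy": -0.25, "dz": 0, "twist": 0, "jaw": 0.38},
  {"dx": 0, "dy": 0, "dz": 0, "twist": 0, "jaw": 0.38},
])

```text
t: 2.35
tool_pos: [0.5002, -0.1365, 0.2306]
tcp_rot: [0.004, -3.141, 0.0]
wrist_force: [-0.2, 1.4, -0.6]
opening: 0.0323
finger_force: 0.0
```

```bash
python3 st.py
python3 - <<'E'
from plant import viewer
import cv2
f=viewer.grab_frame("scene"); a=cv2.resize(f["img"][130:280,250:400],None,fx=4,fy=4)
import numpy as np
cv2.imwrite("pics/s1.png",a[:,:,::-1])
E
```

```text
2.35 [ 0.5002 -0.1365  0.2306] [-0.3561  0.2945  1.7326 -0.0003  1.1148 -1.9292] 0.03234352376017265 0.0 [-0.2399  1.3617 -0.6301] [-0.0207  0.0462  0.0463]
[[-1.     -0.0024 -0.0005]
 [-0.0024  1.     -0.0001]
 [ 0.0005 -0.0001 -1.    ]]
```

View pics/s1.png

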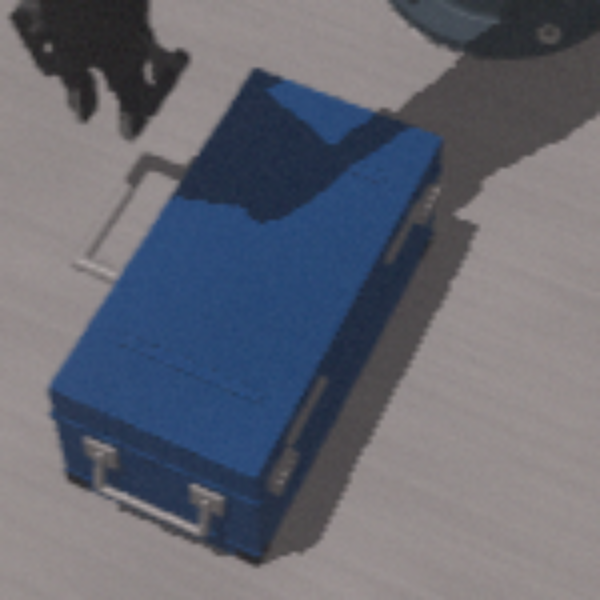

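The gripper is above the lid bar with its fingers straddling it in y, tips around crop (80-130,120). The lid is still shut. Now I'll descend.

Call:
send_rows([
  {"dx": 0, "dy": 0, "dz": 0.15, "twist": 0, "jaw": 0.38},
  {"dx": 0, "dy": 0, "dz": 0.15, "twist": 0, "jaw": 0.38},
  {"dx": 0, "dy": 0, "dz": 0.14, "twist": 0, "jaw": 0.38},
  {"dx": 0, "dy": 0, "dz": 0.13, "twist": 0, "jaw": 0.38},
  {"dx": 0, "dy": 0, "dz": 0, "twist": 0, "jaw": 0.38},
  {"dx": 0, "dy": 0, "dz": 0, "twist": 0, "jaw": 0.38},
])

```text
t: 3.15
tool_pos: [0.4998, -0.1334, 0.1183]
tcp_rot: [-0.01, 3.141, -0.0]
wrist_force: [0.3, 0.0, -0.4]
opening: 0.0329
finger_force: 0.0
```

Call:
send_rows([
  {"dx": 0, "dy": 0, "dz": 0, "twist": 0, "jaw": 0},
  {"dx": 0, "dy": 0, "dz": 0, "twist": 0, "jaw": 0},
  {"dx": 0, "dy": 0, "dz": 0, "twist": 0, "jaw": 0},
  {"dx": 0, "dy": 0, "dz": 0, "twist": 0, "jaw": 0},
])

```text
t: 3.65
tool_pos: [0.5002, -0.1367, 0.1188]
tcp_rot: [-0.01, 3.139, -0.008]
wrist_force: [-3.9, -20.9, 1.9]
opening: 0.0097
finger_force: 58.5
```

```bash
python3 st.py
```

```text
3.65 [ 0.5002 -0.1367  0.1188] [-0.3546  0.4431  1.8345 -0.0051  0.8598 -1.9282] 0.009686360113380432 58.52134823799133 [ -3.8623 -20.9283   1.86  ] [-3.2237  0.6561 -0.0632]
[[-1.     -0.0061  0.0026]
 [-0.0061  1.     -0.0051]
 [-0.0025 -0.0051 -1.    ]]
```

```bash
python3 -c "
import numpy as np
r=.2105;a=.0713+np.linspace(0,1.8,25)
Y=np.round(-np.diff(np.cos(a))*r/.2,3);Z=np.round(-np.diff(np.sin(a))*r/.2,3)
for i in range(24): print(i+1,Y[i],Z[i])"
```

```text
1 0.009 -0.078
2 0.014 -0.078
3 0.02 -0.076
4 0.026 -0.075
5 0.031 -0.072
6 0.037 -0.07
7 0.042 -0.067
8 0.047 -0.064
9 0.051 -0.06
10 0.056 -0.056
11 0.06 -0.052
12 0.063 -0.047
13 0.067 -0.042
14 0.07 -0.037
15 0.072 -0.032
16 0.074 -0.026
17 0.076 -0.02
18 0.078 -0.015
19 0.078 -0.009
20 0.079 -0.003
21 0.079 0.003
22 0.078 0.009
23 0.078 0.015
24 0.076 0.021
```

Call:
send_rows([
  {"dx": 0, "dy": -0.016, "dz": 0, "twist": 0, "jaw": 0},
  {"dx": 0, "dy": 0, "dz": 0, "twist": 0, "jaw": 0},
])

```text
t: 3.9
tool_pos: [0.5001, -0.1369, 0.1187]
tcp_rot: [-0.008, 3.14, 0.0]
wrist_force: [-1.9, 3.3, 7.4]
opening: 0.0094
finger_force: 59.4
```

The side force is relaxed. Next, swing the lid through the first third.

Call:
send_rows([
  {"dx": 0, "dy": 0.009, "dz": -0.078, "twist": 0, "jaw": 0},
  {"dx": 0, "dy": 0.014, "dz": -0.078, "twist": 0, "jaw": 0},
  {"dx": 0, "dy": 0.02, "dz": -0.076, "twist": 0, "jaw": 0},
  {"dx": 0, "dy": 0.026, "dz": -0.075, "twist": 0, "jaw": 0},
  {"dx": 0, "dy": 0.031, "dz": -0.072, "twist": 0, "jaw": 0},
  {"dx": 0, "dy": 0.037, "dz": -0.07, "twist": 0, "jaw": 0},
  {"dx": 0, "dy": 0.042, "dz": -0.067, "twist": 0, "jaw": 0},
  {"dx": 0, "dy": 0.047, "dz": -0.064, "twist": 0, "jaw": 0},
  {"dx": 0, "dy": 0, "dz": 0, "twist": 0, "jaw": 0},
])

```text
t: 5.03
tool_pos: [0.4996, -0.093, 0.2359]
tcp_rot: [-0.01, 3.139, -0.007]
wrist_force: [-0.1, -13.3, 6.1]
opening: 0.0097
finger_force: 59.3
```

Call:
send_rows([
  {"dx": 0, "dy": 0.046, "dz": -0.06, "twist": 0, "jaw": 0},
  {"dx": 0, "dy": 0.056, "dz": -0.056, "twist": 0, "jaw": 0},
  {"dx": 0, "dy": 0.06, "dz": -0.052, "twist": 0, "jaw": 0},
  {"dx": 0, "dy": 0.063, "dz": -0.047, "twist": 0, "jaw": 0},
  {"dx": 0, "dy": 0.067, "dz": -0.042, "twist": 0, "jaw": 0},
  {"dx": 0, "dy": 0.07, "dz": -0.037, "twist": 0, "jaw": 0},
  {"dx": 0, "dy": 0.072, "dz": -0.032, "twist": 0, "jaw": 0},
  {"dx": 0, "dy": 0.074, "dz": -0.026, "twist": 0, "jaw": 0},
  {"dx": 0, "dy": 0, "dz": 0, "twist": 0, "jaw": 0},
])

```text
t: 6.15
tool_pos: [0.4987, 0.01, 0.3066]
tcp_rot: [-0.01, 3.139, -0.002]
wrist_force: [-2.5, -5.2, 14.5]
opening: 0.0097
finger_force: 63.7
```

Call:
send_rows([
  {"dx": 0, "dy": 0.076, "dz": -0.03, "twist": 0, "jaw": 0},
  {"dx": 0, "dy": 0.078, "dz": -0.015, "twist": 0, "jaw": 0},
  {"dx": 0, "dy": 0.078, "dz": -0.009, "twist": 0, "jaw": 0},
  {"dx": 0, "dy": 0.079, "dz": -0.003, "twist": 0, "jaw": 0},
  {"dx": 0, "dy": 0.079, "dz": 0.003, "twist": 0, "jaw": 0},
  {"dx": 0, "dy": 0.078, "dz": 0.009, "twist": 0, "jaw": 0},
  {"dx": 0, "dy": 0.078, "dz": 0.015, "twist": 0, "jaw": 0},
  {"dx": 0, "dy": 0.06, "dz": 0.017, "twist": 0, "jaw": 0},
  {"dx": 0, "dy": 0, "dz": 0, "twist": 0, "jaw": 0},
])

```text
t: 7.28
tool_pos: [0.4977, 0.1325, 0.3062]
tcp_rot: [0.011, -3.141, -0.002]
wrist_force: [-3.3, 3.0, 5.7]
opening: 0.0097
finger_force: 65.2
```

Call:
send_rows([
  {"dx": 0, "dy": 0.02, "dz": 0.005, "twist": 0, "jaw": 0},
  {"dx": 0, "dy": 0.005, "dz": 0.002, "twist": 0, "jaw": 0},
  {"dx": 0, "dy": 0, "dz": 0, "twist": 0, "jaw": 0},
])

```text
t: 7.65
tool_pos: [0.4977, 0.1355, 0.3052]
tcp_rot: [0.009, -3.141, 0.002]
wrist_force: [-6.0, -4.7, 9.2]
opening: 0.01
finger_force: 65.7
```

Call:
send_rows([
  {"dx": 0, "dy": 0, "dz": 0, "twist": 0, "jaw": 0.4},
  {"dx": 0, "dy": 0, "dz": 0, "twist": 0, "jaw": 0.4},
  {"dx": 0, "dy": 0, "dz": 0, "twist": 0, "jaw": 0.4},
  {"dx": 0, "dy": 0, "dz": 0, "twist": 0, "jaw": 0.4},
  {"dx": 0, "dy": 0, "dz": -0.1, "twist": 0, "jaw": 0.4},
  {"dx": 0, "dy": 0, "dz": -0.15, "twist": 0, "jaw": 0.4},
  {"dx": 0, "dy": 0, "dz": -0.15, "twist": 0, "jaw": 0.4},
  {"dx": 0, "dy": 0, "dz": 0, "twist": 0, "jaw": 0.4},
])

```text
t: 8.65
tool_pos: [0.4986, 0.1361, 0.3869]
tcp_rot: [-0.009, 3.138, 0.001]
wrist_force: [-0.3, -0.2, -0.7]
opening: 0.0344
finger_force: 0.0
```

```bash
python3 st.py
python3 - <<'E'
from plant import viewer
import cv2,pickle
for n in("scene","top"):
    f=viewer.grab_frame(n); pickle.dump(f,open(f"{n}2.pkl","wb")); cv2.imwrite(f"pics/{n}2.png",f["img"][:,:,::-1])
E
```

```text
8.65 [0.4986 0.1361 0.3869] [ 0.1764  0.1707  1.507   0.0001  1.46   -1.4002] 0.03443597508276918 0.0 [-0.3455 -0.2202 -0.7085] [ 0.0003 -0.018   0.0073]
[[-1.     -0.0058  0.0039]
 [-0.0058  1.      0.0007]
 [-0.0039  0.0007 -1.    ]]
```

View pics/top2.png

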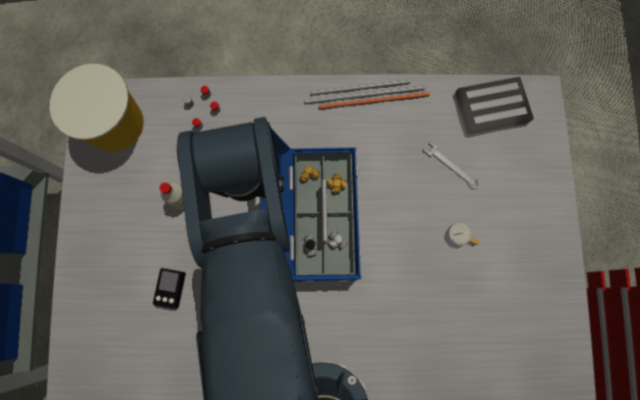

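The lid stands open. In the tray, the brass fittings are at (310,175) and (337,184), the steel ones at (311,242) and (335,240), and the tray bar is near column 324, rows 180-240. I'll zoom in to measure.

Run:
```python
from h import *
t=pickle.load(open("top2.pkl","rb"))
cv2.imwrite("pics/t2c.png",cv2.resize(t["img"][140:290,275:375],None,fx=4,fy=4,interpolation=2)[:,:,::-1])
for r in range(160,270,6):
    row=t["img"][r,314:336].astype(int).sum(1)//3; print(r,row.tolist())
```

```text
160 [55, 54, 55, 55, 54, 50, 42, 43, 61, 81, 67, 57, 65, 79, 79, 62, 55, 55, 55, 55, 56, 55]
166 [103, 102, 103, 103, 102, 99, 85, 57, 63, 94, 102, 103, 102, 103, 104, 105, 105, 106, 105, 106, 105, 105]
172 [97, 102, 95, 82, 73, 81, 81, 57, 58, 85, 101, 104, 105, 106, 105, 106, 105, 106, 106, 105, 104, 103]
178 [49, 49, 47, 62, 88, 100, 90, 59, 57, 84, 102, 104, 105, 106, 104, 98, 92, 80, 64, 64, 72, 77]
184 [103, 105, 105, 104, 104, 103, 92, 72, 92, 127, 148, 123, 83, 57, 58, 66, 72, 83, 88, 86, 101, 107]
190 [104, 102, 97, 85, 57, 43, 43, 56, 87, 123, 143, 127, 109, 104, 103, 99, 83, 68, 79, 80, 80, 83]
196 [105, 93, 59, 43, 41, 41, 42, 52, 80, 117, 140, 134, 126, 113, 107, 107, 107, 106, 101, 94, 97, 104]
202 [108, 106, 93, 58, 43, 41, 43, 51, 76, 112, 137, 133, 118, 111, 108, 108, 109, 108, 109, 109, 110, 109]
208 [109, 107, 94, 59, 44, 43, 42, 49, 72, 110, 136, 136, 119, 107, 107, 108, 109, 110, 109, 109, 109, 108]
214 [49, 46, 47, 44, 41, 40, 38, 44, 66, 103, 129, 135, 109, 63, 44, 44, 45, 52, 58, 61, 60, 60]
220 [105, 104, 91, 58, 43, 42, 42, 46, 65, 100, 128, 140, 121, 106, 1
[... 180 characters left out ...]
 44, 63, 97, 128, 144, 125, 106, 107, 106, 102, 96, 97, 108, 114, 112]
238 [100, 100, 89, 57, 41, 43, 41, 44, 60, 93, 124, 142, 123, 96, 64, 47, 48, 60, 69, 79, 111, 134]
244 [37, 61, 79, 57, 42, 42, 42, 42, 43, 46, 60, 83, 86, 66, 53, 68, 99, 125, 135, 139, 139, 135]
250 [105, 102, 96, 84, 65, 59, 67, 74, 56, 60, 86, 103, 106, 105, 105, 102, 95, 86, 77, 88, 97, 105]
256 [71, 91, 102, 104, 104, 106, 104, 92, 61, 60, 85, 100, 104, 105, 105, 105, 105, 105, 106, 107, 108, 107]
262 [105, 106, 105, 105, 104, 105, 104, 93, 61, 60, 85, 101, 104, 103, 104, 104, 106, 106, 105, 105, 105, 106]
268 [103, 104, 105, 105, 106, 106, 103, 90, 61, 60, 86, 102, 104, 104, 104, 105, 105, 105, 105, 106, 105, 105]
```

View pics/t2c.png

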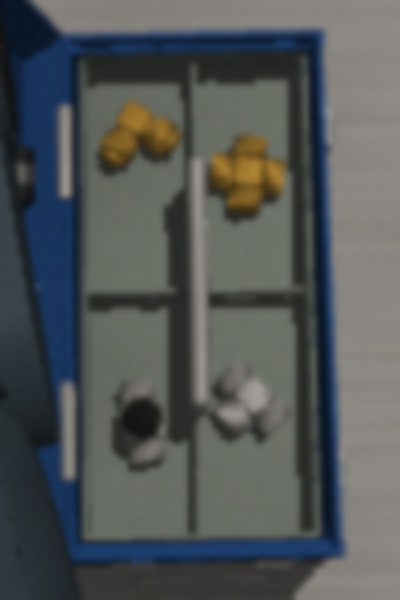

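Run:
```python
from h import *
t=pickle.load(open("top2.pkl","rb"))
P=ray(t,[(324.0,179.3),(324.9,210.3),(325.3,241.3)],.137); print(P.round(4),P[0,0]-P[2,0])
# rim outline corners -> chest centre
Q=ray(t,[(275+320/4,140+33/4),(275+340/4,140+552/4)],.12); print(Q.round(4))
```

```text
[[ 0.5871 -0.0104  0.137 ]
 [ 0.5071 -0.0115  0.137 ]
 [ 0.4291 -0.0114  0.137 ]] 0.15791921558644262
[[ 0.6741 -0.0933  0.12  ]
 [ 0.3386 -0.0966  0.12  ]]
```

Call:
send_rows([
  {"dx": -0.01, "dy": -0.185, "dz": 0, "twist": 0, "jaw": 0.5},
  {"dx": -0.01, "dy": -0.185, "dz": 0, "twist": 0, "jaw": 0.5},
  {"dx": -0.01, "dy": -0.185, "dz": 0, "twist": 0, "jaw": 0.5},
  {"dx": -0.01, "dy": -0.183, "dz": 0, "twist": 0, "jaw": 0.5},
  {"dx": 0, "dy": 0, "dz": 0, "twist": 0, "jaw": 0.5},
  {"dx": 0, "dy": 0, "dz": 0.15, "twist": 0, "jaw": 0.5},
  {"dx": 0, "dy": 0, "dz": 0.2, "twist": 0, "jaw": 0.5},
  {"dx": 0, "dy": 0, "dz": 0.2, "twist": 0, "jaw": 0.5},
  {"dx": 0, "dy": 0, "dz": 0.2, "twist": 0, "jaw": 0.5},
  {"dx": 0, "dy": 0, "dz": 0.2, "twist": 0, "jaw": 0.5},
  {"dx": 0, "dy": 0, "dz": 0, "twist": 0, "jaw": 0.5},
  {"dx": 0, "dy": 0, "dz": 0, "twist": 0, "jaw": 0.5},
])

```text
t: 10.25
tool_pos: [0.5074, -0.0113, 0.1961]
tcp_rot: [-0.01, 3.14, -0.0]
wrist_force: [0.2, 0.3, 0.3]
opening: 0.0431
finger_force: 0.0
```

```bash
python3 st.py
```

```text
10.25 [ 0.5074 -0.0113  0.1961] [-0.114   0.3155  1.7981  0.0001  1.0269 -1.6909] 0.04312761705588852 0.0 [0.2442 0.2543 0.2685] [ 0.0037 -0.0086 -0.0209]
[[-1.     -0.0061  0.0012]
 [-0.0061  1.     -0.0001]
 [-0.0012 -0.0001 -1.    ]]
```

Descend 81 mm (0.405), then close.

Call:
send_rows([
  {"dx": 0, "dy": 0, "dz": 0.15, "twist": 0, "jaw": 0.5},
  {"dx": 0, "dy": 0, "dz": 0.15, "twist": 0, "jaw": 0.5},
  {"dx": 0, "dy": 0, "dz": 0.11, "twist": 0, "jaw": 0.5},
  {"dx": 0, "dy": 0, "dz": 0, "twist": 0, "jaw": 0.5},
  {"dx": 0, "dy": 0, "dz": 0, "twist": 0, "jaw": 0.25},
  {"dx": 0, "dy": 0, "dz": 0, "twist": 0, "jaw": 0.2},
  {"dx": 0, "dy": 0, "dz": 0, "twist": 0, "jaw": 0},
  {"dx": 0, "dy": 0, "dz": 0, "twist": 0, "jaw": 0},
  {"dx": 0, "dy": 0, "dz": 0, "twist": 0, "jaw": 0},
  {"dx": 0, "dy": 0, "dz": 0, "twist": 0, "jaw": 0},
])

```text
t: 11.5
tool_pos: [0.5075, -0.0116, 0.1142]
tcp_rot: [-0.009, 3.14, -0.0]
wrist_force: [-2.3, 0.6, 8.2]
opening: 0.0101
finger_force: 58.5
```

```bash
python3 st.py
```

```text
11.5 [ 0.5075 -0.0116  0.1142] [-0.1147  0.4346  1.864   0.0002  0.8412 -1.6912] 0.01010191303385604 58.45319867134094 [-2.261   0.635   8.2237] [ 0.121   0.3095 -0.0064]
[[-1.     -0.0056  0.0018]
 [-0.0056  1.     -0.0001]
 [-0.0018 -0.0001 -1.    ]]
```

Call:
send_rows([
  {"dx": 0, "dy": 0, "dz": -0.02, "twist": 0, "jaw": 0},
  {"dx": 0, "dy": 0, "dz": -0.03, "twist": 0, "jaw": 0},
  {"dx": 0, "dy": 0, "dz": -0.03, "twist": 0, "jaw": 0},
  {"dx": 0, "dy": 0, "dz": -0.03, "twist": 0, "jaw": 0},
  {"dx": 0, "dy": 0, "dz": -0.02, "twist": 0, "jaw": 0},
  {"dx": 0, "dy": 0, "dz": 0, "twist": 0, "jaw": 0},
  {"dx": 0, "dy": 0, "dz": 0, "twist": 0, "jaw": 0},
])

```text
t: 12.38
tool_pos: [0.5067, -0.0116, 0.1387]
tcp_rot: [0.009, -3.141, -0.0]
wrist_force: [0.1, 0.2, -5.7]
opening: 0.0101
finger_force: 58.4
```

```bash
python3 st.py
python3 - <<'E'
from plant import viewer
import cv2,numpy as np
a=[]
for n,(r,c) in dict(scene=(100,240),top=(130,260)).items():
    f=viewer.grab_frame(n); a.append(cv2.resize(f["img"][r:r+170,c:c+130],None,fx=3,fy=3,interpolation=2))
cv2.imwrite("pics/l3.png",np.hstack(a)[:,:,::-1])
E
```

```text
12.375 [ 0.5067 -0.0116  0.1387] [-0.1147  0.3957  1.8481 -0.      0.8981 -1.6912] 0.010110592330819311 58.3758419752121 [ 0.0831  0.2207 -5.7489] [0.028  0.0517 0.0804]
[[-1.     -0.0057 -0.0003]
 [-0.0057  1.      0.    ]
 [ 0.0003  0.     -1.    ]]
```

View pics/l3.png

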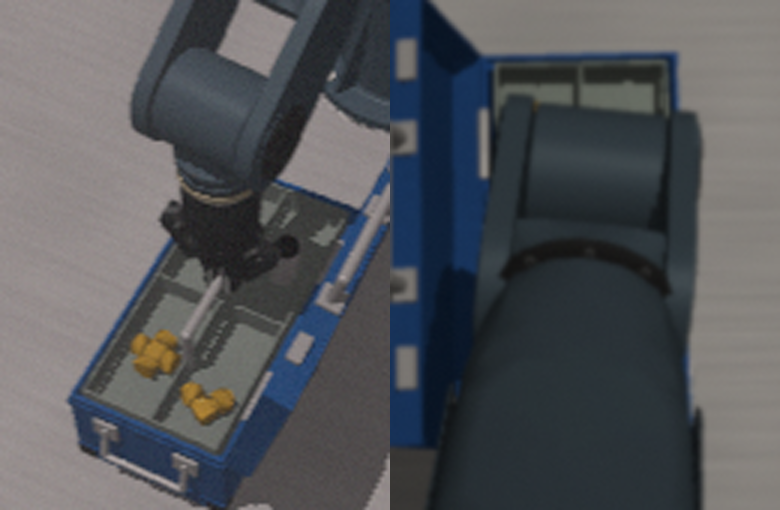

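The tray is up about 25 mm, carrying 5.7 N with a moment under 0.1 N m, so it is balanced and level. The fittings are in place and the lid is open. Lift the rest of the way.

Call:
send_rows([
  {"dx": 0, "dy": 0, "dz": -0.03, "twist": 0, "jaw": 0},
  {"dx": 0, "dy": 0, "dz": -0.05, "twist": 0, "jaw": 0},
  {"dx": 0, "dy": 0, "dz": -0.06, "twist": 0, "jaw": 0},
  {"dx": 0, "dy": 0, "dz": -0.07, "twist": 0, "jaw": 0},
  {"dx": 0, "dy": 0, "dz": -0.07, "twist": 0, "jaw": 0},
  {"dx": 0, "dy": 0, "dz": -0.07, "twist": 0, "jaw": 0},
  {"dx": 0, "dy": 0, "dz": -0.07, "twist": 0, "jaw": 0},
  {"dx": 0, "dy": 0, "dz": -0.07, "twist": 0, "jaw": 0},
  {"dx": 0, "dy": 0, "dz": -0.07, "twist": 0, "jaw": 0},
  {"dx": 0, "dy": 0, "dz": -0.06, "twist": 0, "jaw": 0},
  {"dx": 0, "dy": 0, "dz": -0.04, "twist": 0, "jaw": 0},
  {"dx": 0, "dy": 0, "dz": -0.03, "twist": 0, "jaw": 0},
  {"dx": 0, "dy": 0, "dz": 0, "twist": 0, "jaw": 0},
  {"dx": 0, "dy": 0, "dz": 0, "twist": 0, "jaw": 0},
  {"dx": 0, "dy": 0, "dz": 0, "twist": 0, "jaw": 0},
])

```text
t: 14.35
tool_pos: [0.5067, -0.0116, 0.2765]
tcp_rot: [0.009, -3.141, -0.0]
wrist_force: [-0.2, -0.1, -5.9]
opening: 0.0101
finger_force: 58.5
```

Call:
send_rows([
  {"dx": 0, "dy": 0, "dz": 0, "twist": 0, "jaw": 0},
  {"dx": 0, "dy": 0, "dz": 0, "twist": 0, "jaw": 0},
  {"dx": 0, "dy": 0, "dz": 0, "twist": 0, "jaw": 0},
  {"dx": 0, "dy": 0, "dz": 0, "twist": 0, "jaw": 0},
  {"dx": 0, "dy": 0, "dz": 0, "twist": 0, "jaw": 0},
  {"dx": 0, "dy": 0, "dz": 0, "twist": 0, "jaw": 0},
  {"dx": 0, "dy": 0, "dz": 0, "twist": 0, "jaw": 0},
  {"dx": 0, "dy": 0, "dz": 0, "twist": 0, "jaw": 0},
  {"dx": 0, "dy": 0, "dz": 0, "twist": 0, "jaw": 0},
  {"dx": 0, "dy": 0, "dz": 0, "twist": 0, "jaw": 0},
  {"dx": 0, "dy": 0, "dz": 0, "twist": 0, "jaw": 0},
  {"dx": 0, "dy": 0, "dz": 0, "twist": 0, "jaw": 0},
  {"dx": 0, "dy": 0, "dz": 0, "twist": 0, "jaw": 0},
  {"dx": 0, "dy": 0, "dz": 0, "twist": 0, "jaw": 0},
  {"dx": 0, "dy": 0, "dz": 0, "twist": 0, "jaw": 0},
  {"dx": 0, "dy": 0, "dz": 0, "twist": 0, "jaw": 0},
  {"dx": 0, "dy": 0, "dz": 0, "twist": 0, "jaw": 0},
  {"dx": 0, "dy": 0, "dz": 0, "twist": 0, "jaw": 0},
  {"dx": 0, "dy": 0, "dz": 0, "twist": 0, "jaw": 0},
  {"dx": 0, "dy": 0, "dz": 0, "twist": 0, "jaw": 0},
])

```text
t: 16.85
tool_pos: [0.5068, -0.0116, 0.2769]
tcp_rot: [-0.009, 3.142, 0.0]
wrist_force: [0.8, -0.5, -5.4]
opening: 0.0102
finger_force: 58.4
```

```bash
python3 st.py
python3 - <<'E'
from plant import viewer
import cv2
f=viewer.grab_frame("scene")
cv2.imwrite("pics/l4.png",cv2.resize(f["img"][60:280,220:420],None,fx=2.7,fy=2.7,interpolation=2)[:,:,::-1])
E
```

```text
16.85 [ 0.5068 -0.0116  0.2769] [-0.1147  0.226   1.7035  0.      1.212  -1.6912] 0.010192401910670881 58.44668090343475 [ 0.8232 -0.4662 -5.4392] [-0.0509  0.0217 -0.001 ]
[[-1.     -0.0057  0.    ]
 [-0.0057  1.      0.    ]
 [-0.      0.     -1.    ]]
```

View pics/l4.png

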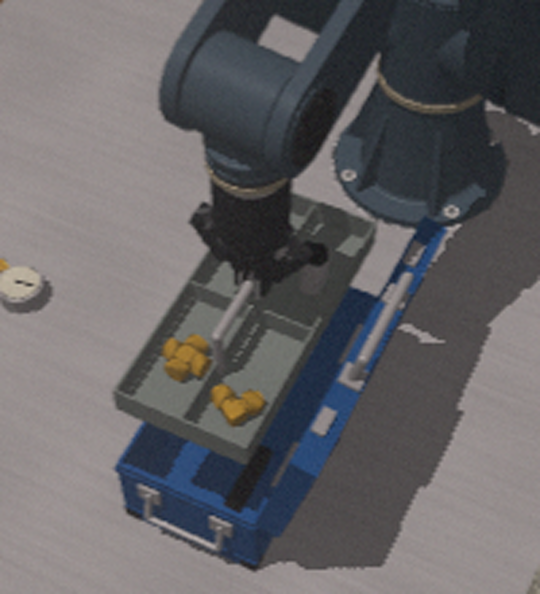

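The tray is held level well above the rim (underside at about 0.225 m), the brass fittings are in view, and the lid is on its stop. I'm handing in.

```bash
python3 -c "
from plant import ctrl
print(ctrl.job_done())"
```

```text
the job is handed in; nothing more can be done
None
```

I handed the job in with the lid open on its stop and the tray held level and steady, its underside about 105 mm above the rim, for over two seconds; the hand-in gave no verdict, and in the last picture the arm hid the two steel fittings.

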